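# Flip the stock tags to match the label-roll bins

### The arm

A 7-joint arm with a two-finger parallel gripper is mounted at the origin on a cart in front of the work surface, level with it; the furniture and walls round the work are solid. World frame = base frame: x ahead of the robot, y to its left, z up, the work surface at z = 0. Lengths are in m, angles in rad, forces in N, time in s.
With the tool pointing down it reaches from about 0.4 to 0.925 m from the base axis. Payload 5.6 kg.
Tool frame: the origin (TCP) lies on the mounting face of the last link; the fingertips stand 173 mm ahead of it and the grasp point (between the pads) lies 155 mm ahead of it; z points along the fingers, y is the direction in which the jaws open and shut (so a half turn about z gives the same grasp; the last joint's range is limited). The gripper opens to 85 mm and grips with 20 to 120 N. Pads are 22 mm wide; open, the fingers measure 114 mm over their backs; the gripper's body (76 mm by 85 mm) begins 54 mm behind the grasp point. The pads swing forward as they close: fully open they stand 13 mm farther back than shut.
Start: joints at [-1.321, 0.468, -0.012, 1.603, 0.006, 1.071, -0.056], TCP at [0.188, 0.622, 0.405] pointing down, gripper open.
Joint ranges: [-2.53, 2.53], [-0.31, 2.02], [-1.57, 1.55], [0.28, 2.44], [-1.29, 4.43], [0.15, 1.84], [-2.92, 2.92]. Speed limits (rad/s): [2.57, 2.57, 3.14, 3.14, 3.14, 3.14, 3.14].

### API

Orientations are given as a 3x3 rotation matrix whose columns are the frame's x, y, z axes.
In Python, from station import telemetry, vision, robot gives the robot as it stands.
- The arm moves only by the tool drive_tool, never from a script. Its argument "increments" is a list of rows, each a list of 7 numbers: the turn, a rotation vector about the world's x, y, z in rad, then the shift along the world's x, y, z in m, then the gripper's target within -1 to 1 (fully open at 1, half-way at 0, shut at -1). A call has 1 to 5 rows; each row shifts and turns the commanded pose from where the row before left it; what a row does not reach is not made up. A row lasts 1/10 s, in which the tool goes at most 50 mm and 8.59 degrees, less where a joint would pass 70% of its speed; a pose out of reach is approached as far as the arm can. A call with a gripper value outside its range is refused whole. The fingers move at their own pace and stop on an object; the grip force is fixed at half the most. Time passes only in rows, so rows that do not move let the fingers close. It gives the time, the measured TCP pose, the force and the opening at its end, in the units of the state.
- telemetry.state(): the state, without advancing time (a new reading comes with each control period).
- vision.read_camera(name): name is "side" or "top" or "wrist"; returns a dict with "color" (400x640x3 uint8, red, green, blue), "fovy" (degrees; the focal length in pixels is half the picture's height over the tangent of half this angle, whatever the lens; pixels are square), "cx", "cy" (the principal point, pixels), "R" (3x3) and "t" (3): a world point X has camera coordinates R X + t; the wrist camera has in their place "T_tool_cam" (4x4, takes a point from camera to tool coordinates, whose origin is the TCP and whose axes are the flange's). Camera axes: x right, y down, z forward; pixel columns grow to the right and rows downward; lengths in m; the calibration is good to about 2 mm. The wrist camera is an equidistant fisheye: a pixel r from the principal point sees the ray r / f radians off the axis. A picture is of the moment at which its call begins: read the wrist's pose just before it. There is no depth.
- robot.hand_in(): hands the job in, once; it reports no verdict.
The state is a dict: "t": time; "joint_positions": joint angles; "joint_velocities": joint speeds; "joint_efforts": joint torques, N m; "tcp_pos": TCP position; "orientation": TCP orientation; "contact_force": force on the tool from outside, world axes, zero at the start; "torque": the same for the moment, N m; "finger_gap": finger opening in m.
Only numpy, scipy, OpenCV 4.12 (cv2) and the standard library are available. Lean on these libraries where they do the work, as an engineer would, in place of code of your own. Each camera call takes 0.05 s, during which the arm holds its last target.

### The job

Each bin on the bench has a swinging tag in front of it. Push the tag leaves over so that the tags of the bins holding a label roll show their disc face to you (leaf swung to the right) and the tag of the empty bin shows its plain face (leaf swung to the left), each leaf all the way over to its stop. Only push the leaves: leave the label rolls in their bins and do not move the other things on the bench.

Things in the scene. Friction and masses are not known exactly. Their poses are not given: they have to be found in the camera images.
- tag_board: Fixed grey rail lying on the bench, 56 x 350 x 8 mm, carrying the three tag posts in a row 135 mm apart. Origin at the centre of its underside; its y axis runs along the row (to the left), its x axis points away from the robot toward the bins.
- tag_1_post (a point): On the upright hinge axis of one tag, 48 mm above the bench, half-way up its leaf; axes as the rail's. Tags stand in any order. Post 13 mm across, top 82 mm above the bench. Leaf: white upright plate reaching 56 mm out from the axis, 5 mm thick, 21 to 75 mm above the bench; a dark disc (36 mm wide, 3 mm raised) on one face, the other plain. Its bin is straight behind, 105 mm along +x.
- leaf_1 (a joint): Turn of the leaf of tag_1, rad. 0: it points along the rail's -x, to the robot. Positive: swung to the right (rail's -y), disc face shown to the robot; negative: swung to the left, plain face shown. Stops at -1.05 and +1.05; light friction (under 1 N at its edge) keeps it where it is left.
- bin_1: Fixed open grey bin, 84 x 84 x 44 mm, walls 4 mm, behind one of the tags; origin at the centre of its underside. It is full: a label roll sits in it.
- tag_2_post (a point): On the upright hinge axis of one tag, 48 mm above the bench, half-way up its leaf; axes as the rail's. Tags stand in any order. Post 13 mm across, top 82 mm above the bench. Leaf: white upright plate reaching 56 mm out from the axis, 5 mm thick, 21 to 75 mm above the bench; a dark disc (36 mm wide, 3 mm raised) on one face, the other plain. Its bin is straight behind, 105 mm along +x.
- leaf_2 (a joint): Turn of the leaf of tag_2, rad. 0: it points along the rail's -x, to the robot. Positive: swung to the right (rail's -y), disc face shown to the robot; negative: swung to the left, plain face shown. Stops at -1.05 and +1.05; light friction (under 1 N at its edge) keeps it where it is left.
- bin_2: Fixed open grey bin, 84 x 84 x 44 mm, walls 4 mm, behind one of the tags; origin at the centre of its underside. It is full: a label roll sits in it.
- tag_3_post (a point): On the upright hinge axis of one tag, 48 mm above the bench, half-way up its leaf; axes as the rail's. Tags stand in any order. Post 13 mm across, top 82 mm above the bench. Leaf: white upright plate reaching 56 mm out from the axis, 5 mm thick, 21 to 75 mm above the bench; a dark disc (36 mm wide, 3 mm raised) on one face, the other plain. Its bin is straight behind, 105 mm along +x.
- leaf_3 (a joint): Turn of the leaf of tag_3, rad. 0: it points along the rail's -x, to the robot. Positive: swung to the right (rail's -y), disc face shown to the robot; negative: swung to the left, plain face shown. Stops at -1.05 and +1.05; light friction (under 1 N at its edge) keeps it where it is left.
- bin_3: Fixed open grey bin, 84 x 84 x 44 mm, walls 4 mm, behind one of the tags; origin at the centre of its underside. It is empty.
- label_roll_1_mid (a point): Centre of a loose white label roll, 68 mm across and 41 mm high, lying flat in bin_1. Stays where it is.
- label_roll_2_mid (a point): Centre of a loose white label roll, 68 mm across and 41 mm high, lying flat in bin_2. Stays where it is.
- hemostat_mid (a point): Bystander: centre of the loose blue plastic tube clamp, 80 x 140 x 7 mm, lying left of the rail.
- marker_mid (a point): Bystander: centre of the loose marker pen, 13 x 132 x 14 mm, lying right of the rail.
- bench_timer_mid (a point): Bystander: centre of the loose bench timer, 82 x 58 x 22 mm, at the left.
There are look-alikes about, which are no part of the job. Leave any green look-alike of the bin_1 alone.

How it is judged:
At the end, for the whole second after the job is handed in: Each tag in front of a bin with a label roll has its leaf beyond +0.75 rad (disc face shown, stop at 1.05), the tag of the empty bin beyond -0.75 rad (plain face shown); the leaves are still and the rolls lie in their bins (within 20 mm of the centre, not raised) ((horizontal distance between tag_1_post and bin_1 above 0.138 m or value of joint leaf_1 above 0.75 rad) and (horizontal distance between tag_1_post and bin_2 above 0.138 m or value of joint leaf_1 above 0.75 rad) and (horizontal distance between tag_1_post and bin_3 above 0.138 m or value of joint leaf_1 below -0.75 rad) and (horizontal distance between tag_2_post and bin_1 above 0.138 m or value of joint leaf_2 above 0.75 rad) and (horizontal distance between tag_2_post and bin_2 above 0.138 m or value of joint leaf_2 above 0.75 rad) and (horizontal distance between tag_2_post and bin_3 above 0.138 m or value of joint leaf_2 below -0.75 rad) and (horizontal distance between tag_3_post and bin_1 above 0.138 m or value of joint leaf_3 above 0.75 rad) and (horizontal distance between tag_3_post and bin_2 above 0.138 m or value of joint leaf_3 above 0.75 rad) and (horizontal distance between tag_3_post and bin_3 above 0.138 m or value of joint leaf_3 below -0.75 rad) and velocity of joint leaf_1 between -0.1 and 0.1 rad/s and velocity of joint leaf_2 between -0.1 and 0.1 rad/s and velocity of joint leaf_3 between -0.1 and 0.1 rad/s and horizontal distance between label_roll_1_mid and bin_1 below 0.02 m and height (world z) of each of label_roll_1_mid, label_roll_2_mid below 0.035 m and horizontal distance between label_roll_2_mid and bin_2 below 0.02 m); the robot touches nothing.
It fails at once if a label roll is lifted or shifted out of its place (distance of any of label_roll_1_mid, label_roll_2_mid from where it was at the start of the episode above 0.02 m).
It fails at once if the tube clamp, the marker or the timer is moved by more than 20 mm (distance of any of hemostat_mid, marker_mid, bench_timer_mid from where it was at the start of the episode above 0.02 m).
It also fails if it takes over 64 s, if anything falls off the work surface, if the arm or the gripper's body presses on something with over 40 N, if the wrist force passes 120 N, or if a joint passes its speed limit or range.

## Working session

There is one attempt and no reset: what is moved stays moved. The work goes in short steps, Python scripts to look and compute and a tool call to move; the robot and the scene stay as the last step left them, time stands still between calls to the robot, and variables do not carry over. Pictures are saved under pics/ and viewed, and the job is handed in when it is done.

Besides the shell and the picture viewer there is one more tool, called after "Request:" by a JSON object that holds its "fn" and its "kwargs", one argument or row to a line. drive_tool: Moves the arm, as the interface text tells. Its arguments: {"type":"object","properties":{"increments":{"type":"array","items":{"type":"array","items":{"type":"number"}}}},"required":["increments"]}

```bash
mkdir -p pics; ls; python3 - <<'E'
from station import telemetry, vision, robot
import cv2
s=telemetry.state();print(s['t'],s['tcp_pos'],s['orientation'],s['finger_gap'],s['contact_force'])
for n in("side","top","wrist"):
    c=vision.read_camera(n);cv2.imwrite(f"pics/{n}0.png",c["color"][:,:,::-1])
    print(n,{k:v for k,v in c.items() if k!='color'})
E
```

```text
pics
0.0 [0.18759338 0.62207211 0.40372653] [[-9.57420574e-01  2.88696534e-01 -3.94851764e-04]
 [ 2.88696777e-01  9.57418997e-01 -1.74200801e-03]
 [-1.24873093e-04 -1.78182674e-03 -9.99998405e-01]] 0.08525137219529148 [-0.70157253 -1.41255124 -0.59206494]
side {'fovy': 43.659475404651744, 'cx': 316.59651599112834, 'cy': 189.6782818989648, 'R': array([[-6.21730225e-03, -9.99945044e-01,  8.44116134e-03],
       [-8.31063364e-01,  4.72213683e-04, -5.56177545e-01],
       [ 5.56142994e-01, -1.04730638e-02, -8.31020628e-01]]), 't': array([-0.06351767,  0.51981951,  0.92778067])}
top {'fovy': 44.54703631601452, 'cx': 319.7928736199833, 'cy': 202.2586929894283, 'R': array([[ 0.02489053, -0.99965751, -0.008082  ],
       [-0.98423306, -0.02308871, -0.17536302],
       [ 0.17511636,  0.01231945, -0.98447067]]), 't': array([-0.04765214,  0.59054028,  1.31822692])}
wrist {'fovy': 65.70646984690485, 'cx': 322.5316548293146, 'cy': 198.26340532160634, 'T_tool_cam': array([[-3.54844638e-04, -9.57630118e-01, -2.88000748e-01,
         7.35320860e-02],
       [ 9.99999760e-01, -5.11046671e-04,  4.67183269e-04,
        -1.87260370e-04],
       [-5.94570593e-04, -2.88000514e-01,  9.57630070e-01,
         3.18434668e-02],
       [ 0.00000000e+00,  0.00000000e+00,  0.00000000e+00,
         1.00000000e+00]])}
```

View pics/side0.png

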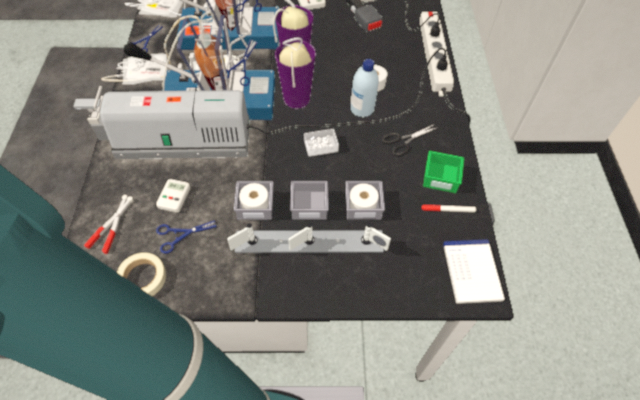

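View pics/top0.png

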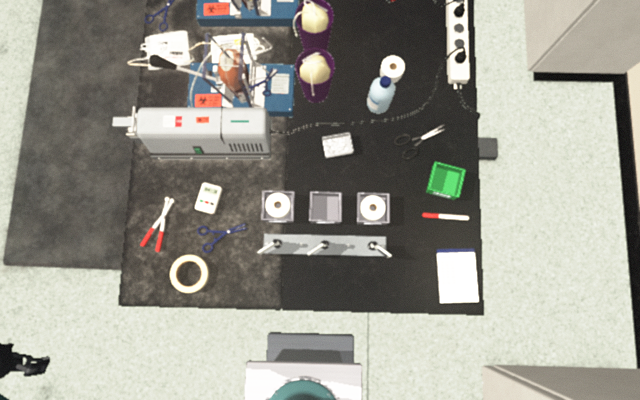

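```bash
python3 - <<'E'
import cv2,numpy as np
a=cv2.imread("pics/side0.png")[170:270,215:405];b=cv2.imread("pics/top0.png")[180:280,240:430]
cv2.imwrite("pics/z0.png",np.vstack([cv2.resize(x[:75+25],(798,300) if 0 else (570,300),interpolation=2) for x in(a,b)]))
E
```

```text
(no output)
```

View pics/z0.png

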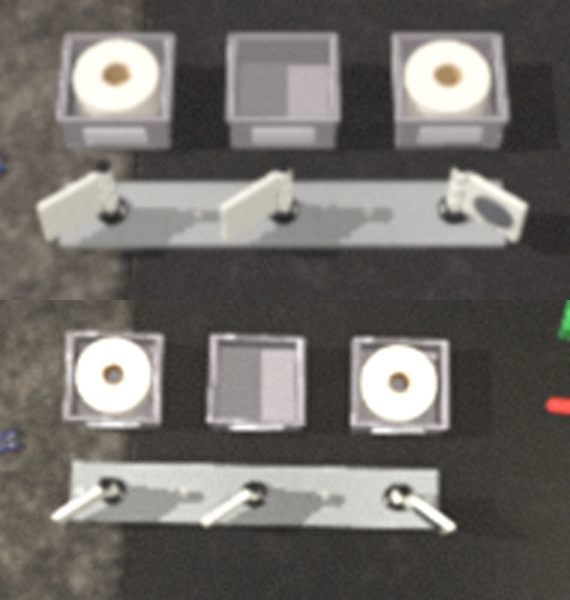

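View pics/wrist0.png

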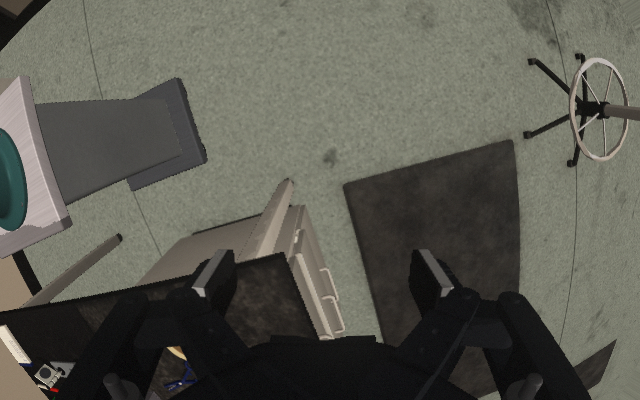

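```bash
cat > h.py <<'E'
import numpy as np, cv2
from station import telemetry, vision
def ray(c,u,v):
    f=200/np.tan(np.radians(c['fovy'])/2)
    d=c['R'].T@np.array([(u-c['cx'])/f,(v-c['cy'])/f,1]);o=-c['R'].T@c['t'];return o,d
def onz(c,u,v,z):
    o,d=ray(c,u,v);return (o+d*(z-o[2])/d[2])
def proj(c,X):
    f=200/np.tan(np.radians(c['fovy'])/2);p=c['R']@np.array(X)+c['t'];return f*p[0]/p[2]+c['cx'],f*p[1]/p[2]+c['cy']
E
python3 - <<'E'
from h import *
c=vision.read_camera("top");im=c['color']
hsv=cv2.cvtColor(im,cv2.COLOR_RGB2HSV)
# rolls
m=((hsv[...,2]>200)&(hsv[...,1]<40)).astype('uint8')
m[:180]=0;m[280:]=0;m[:,:240]=0;m[:,420:]=0
n,l,st,ce=cv2.connectedComponentsWithStats(m)
for i in range(1,n):
    if st[i][4]>8: print(st[i],ce[i],onz(c,*ce[i],.041).round(4), onz(c,*ce[i],.075).round(4))
for nm,p,t in(("L",(275.7,241.3),(259.3,252.3)),("M",(323.3,243.3),(308.7,254.7)),("R",(372.3,244.3),(390.3,256))):
    P=onz(c,*p,.082);T=onz(c,*t,.075);d=T-P;print(nm,P.round(3),T.round(3),np.hypot(*d[:2]),np.arctan2(-d[1],-d[0]))
# rail mask
cs=vision.read_camera("side")
for nm,p in (("L",(250,229)),("M",(312,229)),("R",(367,228))): print(nm,onz(cs,*p,.082).round(3))
g=cv2.cvtColor(im,cv2.COLOR_RGB2GRAY)
m=((g>110)&(hsv[...,1]<50)).astype('uint8');m[:232]=0;m[262:]=0;m[:,:240]=0;m[:,:258]=0;m[:,420:]=0
k,_=cv2.findContours(m,0,2);k=max(k,key=cv2.contourArea);r=cv2.minAreaRect(k);print(r)
for q in cv2.boxPoints(r): print(onz(c,*q,.008).round(3))
E
```

```text
[265 192  28  27 499] [278.09018036 205.04208417] [0.5827 0.0845 0.041 ] [0.5769 0.0811 0.075 ]
[328 193  13  27 277] [333.74368231 207.47292419] [ 0.5795 -0.073   0.041 ] [ 0.5738 -0.0724  0.075 ]
[360 195  26  26 479] [372.36951983 207.37995825] [ 0.5823 -0.1819  0.041 ] [ 0.5765 -0.1786  0.075 ]
[387 194   2  29  33] [387.84848485 207.57575758] [ 0.5827 -0.2255  0.041 ] [ 0.577  -0.2211  0.075 ]
[262 196   2  11  17] [262.64705882 200.47058824] [0.5948 0.1288 0.041 ] [0.5887 0.1243 0.075 ]
[270 219  16   3  26] [277.26923077 220.53846154] [0.5385 0.085  0.041 ] [0.5338 0.0817 0.075 ]
[317 220  17   3  31] [324.19354839 221.4516129 ] [ 0.539  -0.0469  0.041 ] [ 0.5343 -0.047   0.075 ]
[363 221  18   3  32] [371.25   222.4375] [ 0.5394 -0.179   0.041 ] [ 0.5347 -0.1758  0.075 ]
[ 257  234  128   22 1240] [325.11532258 242.77258065] [ 0.4791 -0.0509  0.041 ] [ 0.476  -0.0509  0.075 ]
[371 244  21  13  74] [381.31081081 249.48648649] [ 0.4642 -0.2074  0.041 ] [ 0.4614 -0.2035  0.075 ]
[266 247   8   6  16] [270.0625 249.3125] [0.4572 0.1019 0.041 ] [0.4546 0.0981 0.075 ]
L [0.476 0.083 0.082] [0.446 0.127 0.075] 0.0533860638394157 -0.9681057430011746
M [ 0.474 -0.046  0.082] [ 0.443 -0.007  0.075] 0.04977755117912215 -0.8938838826072856
R [ 0.474 -0.178  0.082] [ 0.444 -0.228  0.075] 0.05774210421237838 1.0283863396941273
L [0.465 0.083 0.082]
M [ 0.465 -0.055  0.082]
R [ 0.467 -0.179  0.082]
((324.3157958984375, 244.52590942382812), (26.935270309448242, 133.06117248535156), 89.11859893798828)
[0.508 0.143 0.008]
[ 0.523 -0.238  0.008]
[ 0.446 -0.239  0.008]
[0.431 0.139 0.008]
```

Request:
{"fn": "drive_tool", "kwargs": {
  "increments": [
    [0, 0, -0.085, 0.02, -0.032, 0, -1],
    [0, 0, -0.085, 0.02, -0.032, 0, -1],
    [0, 0, -0.085, 0.02, -0.032, 0, -1],
    [0, 0, -0.085, 0.02, -0.032, 0, -1],
    [0, 0, -0.085, 0.02, -0.032, 0, -1]
  ]
}}

```text
t: 0.75
tcp_pos: [0.2883, 0.4609, 0.4047]
orientation: [[-0.751, 0.66, 0.0], [0.66, 0.751, 0.0], [0.0, 0.0, -1.0]]
contact_force: [0.7, 0.8, 0.2]
finger_gap: 0.0121
```

Request:
{"fn": "drive_tool", "kwargs": {
  "increments": [
    [0, 0, -0.085, 0.02, -0.032, 0, -1],
    [0, 0, -0.085, 0.02, -0.032, 0, -1],
    [0, 0, -0.085, 0.02, -0.032, 0, -1],
    [0, 0, -0.085, 0.02, -0.032, 0, -1],
    [0, 0, -0.085, 0.02, -0.032, 0, -1]
  ]
}}

```text
t: 1.25
tcp_pos: [0.3882, 0.3009, 0.4049]
orientation: [[-0.412, 0.911, 0.0], [0.911, 0.412, 0.0], [0.0, 0.0, -1.0]]
contact_force: [1.1, 0.9, 0.6]
finger_gap: -0.0001
```

Request:
{"fn": "drive_tool", "kwargs": {
  "increments": [
    [0, 0, -0.085, 0.02, -0.032, 0, -1],
    [0, 0, -0.085, 0.02, -0.032, 0, -1],
    [0, 0, -0.085, 0.02, -0.032, 0, -1],
    [0, 0, -0.085, 0.02, -0.032, 0, -1],
    [0, 0, -0.085, 0.02, -0.032, 0, -1]
  ]
}}

```text
t: 1.75
tcp_pos: [0.4882, 0.1409, 0.4049]
orientation: [[0.0, 1.0, 0.0], [1.0, -0.0, 0.0], [0.0, 0.0, -1.0]]
contact_force: [0.8, 0.6, 0.2]
finger_gap: -0.0001
```

Request:
{"fn": "drive_tool", "kwargs": {
  "increments": [
    [0, 0, 0, 0, 0, 0, -1],
    [0, 0, 0, 0, 0, 0, -1]
  ]
}}

```text
t: 1.95
tcp_pos: [0.4878, 0.1417, 0.4047]
orientation: [[-0.001, 1.0, -0.0], [1.0, 0.001, 0.0], [0.0, -0.0, -1.0]]
contact_force: [0.1, -0.1, 0.3]
finger_gap: 0.0001
```

```bash
python3 - <<'E'
from h import *
s=telemetry.state();print(s['t'],s['tcp_pos'],s['orientation'].round(3),s['finger_gap'],s['contact_force'],s['joint_positions'])
for n in("side","top","wrist"):
    c=vision.read_camera(n);cv2.imwrite(f"pics/{n}1.png",c["color"][:,:,::-1])
E
```

```text
1.95 [0.48782578 0.14173446 0.40468185] [[-0.001  1.    -0.   ]
 [ 1.     0.001  0.   ]
 [ 0.    -0.    -1.   ]] 0.00011142776346511814 [ 0.12864358 -0.13878783  0.281363  ] [-0.74514658  0.23194506  0.46119305  1.9707734  -0.12473899  0.9660848
 -0.22203574]
```

View pics/wrist1.png

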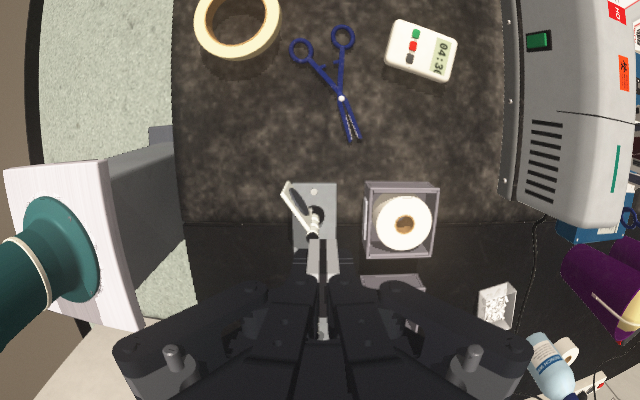

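View pics/side1.png

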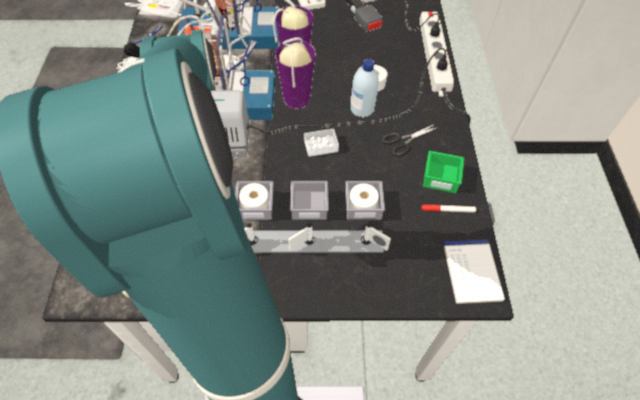

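```bash
cat >> h.py <<'E'
def wz(c,s,u,v,z):
    f=200/np.tan(np.radians(c['fovy'])/2)
    a=np.array([u-c['cx'],v-c['cy']]);r=np.hypot(*a);th=r/f
    d=np.r_[a/r*np.sin(th),np.cos(th)]
    T=c['T_tool_cam'];R=s['orientation']
    d=R@T[:3,:3]@d;o=R@T[:3,3]+s['tcp_pos']
    return o+d*(z-o[2])/d[2]
E
python3 - <<'E'
from h import *
s=telemetry.state()
c=vision.read_camera("wrist")
x=c['color'][160:280,260:460];cv2.imwrite("pics/w1z.png",cv2.resize(x,(800,480),interpolation=2)[:,:,::-1])
for p,z in (((316,224),.082),((285,184),.075),((404,224),.041)): print(wz(c,s,*p,z).round(4))
E
```

```text
[0.4804 0.1025 0.082 ]
[0.4494 0.1421 0.075 ]
[0.5829 0.0862 0.041 ]
```

View pics/w1z.png

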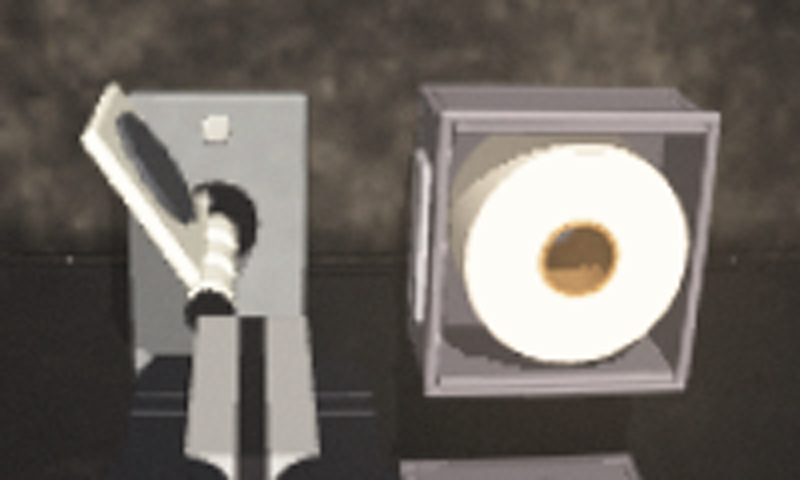

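```bash
python3 - <<'E'
from h import *
s=telemetry.state()
c=vision.read_camera("wrist")
P=wz(c,s,312.5,237,.082);T=wz(c,s,282,193.5,.075);d=T-P;print(P,T,np.hypot(*d[:2]),np.arctan2(-d[1],-d[0]))
E
```

```text
[0.47678257 0.08814906 0.082     ] [0.44609812 0.13230548 0.075     ] 0.05377103584879748 -0.9634990330633997
```

Request:
{"fn": "drive_tool", "kwargs": {
  "increments": [
    [0, 0, 0, 0, 0, -0.04, -1],
    [0, 0, 0, 0, 0, -0.04, -1],
    [0, 0, 0, 0, 0, -0.04, -1],
    [0, 0, 0, 0, 0, -0.04, -1],
    [0, 0, 0, 0, 0, -0.022, -1]
  ]
}}

```text
t: 2.7
tcp_pos: [0.4862, 0.143, 0.2198]
orientation: [[-0.005, 1.0, -0.004], [1.0, 0.005, -0.001], [-0.001, -0.004, -1.0]]
contact_force: [-0.8, -0.3, 0.2]
finger_gap: 0.0001
```

Request:
{"fn": "drive_tool", "kwargs": {
  "increments": [
    [0, 0, 0, -0.009, -0.005, 0, -1],
    [0, 0, 0, -0.009, -0.005, 0, -1],
    [0, 0, 0, -0.007, -0.002, 0, -1],
    [0, 0, 0, -0.007, -0.002, 0, -1],
    [0, 0, 0, -0.006, -0.004, 0, -1]
  ]
}}

```text
t: 3.2
tcp_pos: [0.4494, 0.1246, 0.2239]
orientation: [[-0.004, 1.0, 0.002], [1.0, 0.004, 0.001], [0.001, 0.002, -1.0]]
contact_force: [0.5, 0.3, -0.1]
finger_gap: -0.0
```

```bash
python3 - <<'E'
from h import *
s=telemetry.state();print(s['tcp_pos'],s['contact_force'],s['joint_positions'])
c=vision.read_camera("wrist");cv2.imwrite("pics/w2.png",c["color"][:,:,::-1])
E
```

```text
[0.4493548  0.12457548 0.22390905] [ 0.51908525  0.25258767 -0.08179185] [-0.6366443   0.47190813  0.35330451  2.18268254 -0.31683903  0.53164228
 -0.04061196]
```

View pics/w2.png

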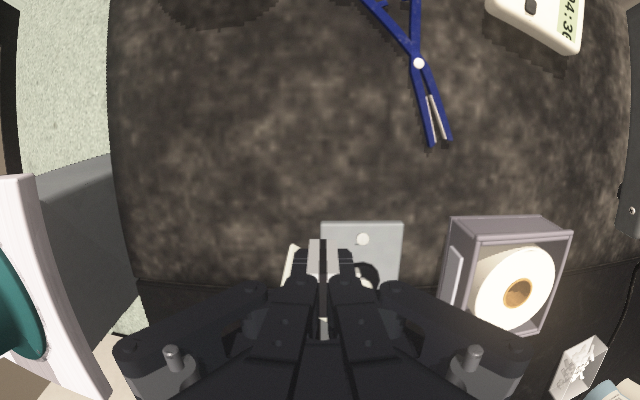

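Request:
{"fn": "drive_tool", "kwargs": {
  "increments": [
    [0, 0, 0, -0.0055, -0.004, 0, -1],
    [0, 0, 0, -0.0045, -0.005, 0, -1],
    [0, 0, 0, -0.0045, -0.0055, 0, -1],
    [0, 0, 0, -0.003, -0.0065, 0, -1],
    [0, 0, 0, -0.0025, -0.0065, 0, -1]
  ]
}}

```text
t: 3.75
tcp_pos: [0.4294, 0.0962, 0.2226]
orientation: [[-0.003, 1.0, -0.0], [1.0, 0.003, -0.0], [-0.0, -0.0, -1.0]]
contact_force: [0.0, -0.0, -0.2]
finger_gap: -0.0001
```

Request:
{"fn": "drive_tool", "kwargs": {
  "increments": [
    [0, 0, 0, -0.001, -0.007, 0, -1],
    [0, 0, 0, 0, -0.007, 0, -1],
    [0, 0, 0, 0.0015, -0.007, 0, -1],
    [0, 0, 0, 0.0015, -0.0065, 0, -1],
    [0, 0, 0, 0, 0, 0, -1]
  ]
}}

```text
t: 4.25
tcp_pos: [0.432, 0.0682, 0.2227]
orientation: [[-0.001, 1.0, 0.0], [1.0, 0.001, -0.0], [-0.0, 0.0, -1.0]]
contact_force: [-0.0, 1.0, 0.3]
finger_gap: 0.0
```

```bash
python3 - <<'E'
from h import *
s=telemetry.state();print(s['tcp_pos'],s['contact_force'],s['joint_positions'])
c=vision.read_camera("wrist");cv2.imwrite("pics/w3.png",c["color"][:,:,::-1])
c=vision.read_camera("top");cv2.imwrite("pics/t3.png",c["color"][180:280,240:430,::-1].repeat(4,0).repeat(4,1))
E
```

```text
[0.43197986 0.06823343 0.2227266 ] [-0.00575339  0.96777129  0.27577449] [-0.53250361  0.44036243  0.3530534   2.24785602 -0.31278462  0.49779182
  0.06715491]
```

View pics/w3.png

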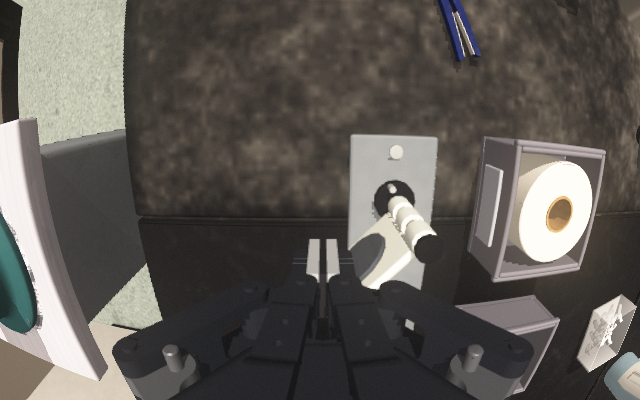

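View pics/t3.png

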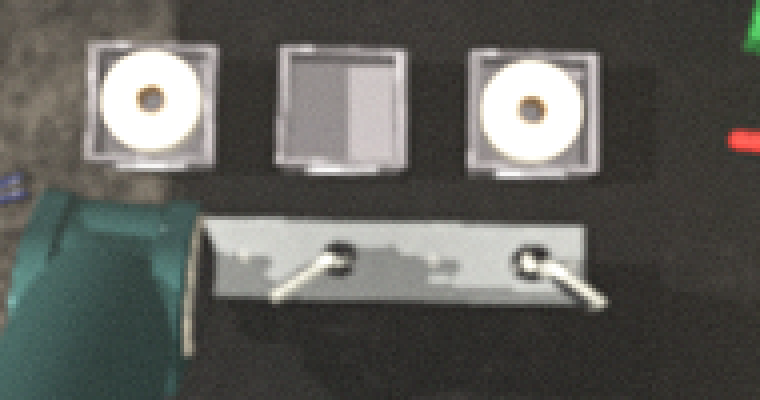

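Request:
{"fn": "drive_tool", "kwargs": {
  "increments": [
    [0, 0, 0, 0.003, -0.004, 0, -1],
    [0, 0, 0, 0.003, -0.003, 0, -1],
    [0, 0, 0, 0, 0, 0, -1]
  ]
}}

```text
t: 4.65
tcp_pos: [0.4381, 0.062, 0.2227]
orientation: [[-0.002, 1.0, 0.001], [1.0, 0.002, -0.0], [-0.0, 0.001, -1.0]]
contact_force: [-0.5, -0.9, -0.5]
finger_gap: 0.0003
```

Request:
{"fn": "drive_tool", "kwargs": {
  "increments": [
    [0, 0, 0, 0.003, -0.002, 0, -1],
    [0, 0, 0, 0, 0, 0, -1]
  ]
}}

```text
t: 4.85
tcp_pos: [0.4401, 0.0608, 0.2225]
orientation: [[-0.004, 1.0, -0.003], [1.0, 0.004, 0.001], [0.001, -0.003, -1.0]]
contact_force: [-3.6, 3.4, 1.3]
finger_gap: 0.0002
```

Request:
{"fn": "drive_tool", "kwargs": {
  "increments": [
    [0, 0, 0, 0.003, -0.002, 0, -1],
    [0, 0, 0, 0, 0, 0, -1]
  ]
}}

```text
t: 5.05
tcp_pos: [0.4414, 0.0599, 0.2222]
orientation: [[-0.005, 1.0, -0.008], [1.0, 0.005, 0.002], [0.002, -0.008, -1.0]]
contact_force: [-8.8, 6.9, 8.4]
finger_gap: 0.0003
```

Request:
{"fn": "drive_tool", "kwargs": {
  "increments": [
    [0, 0, 0, -0.012, 0.008, 0, -1],
    [0, 0, 0, -0.01, 0.006, 0, -1],
    [0, 0, 0, 0, 0, 0.04, -1],
    [0, 0, 0, 0, 0, 0.04, -1],
    [0, 0, 0, 0, -0.03, 0, -1]
  ]
}}

```text
t: 5.55
tcp_pos: [0.4233, 0.0454, 0.3065]
orientation: [[-0.01, 1.0, 0.009], [1.0, 0.01, 0.004], [0.004, 0.009, -1.0]]
contact_force: [0.5, -0.5, -0.1]
finger_gap: -0.0002
```

Request:
{"fn": "drive_tool", "kwargs": {
  "increments": [
    [0, 0, 0, 0, -0.04, 0, -1],
    [0, 0, 0, 0, -0.04, 0, -1],
    [0, 0, 0, 0, 0, 0, -1]
  ]
}}

```text
t: 5.85
tcp_pos: [0.4211, -0.0419, 0.3032]
orientation: [[0.005, 1.0, 0.002], [1.0, -0.005, -0.002], [-0.002, 0.002, -1.0]]
contact_force: [0.3, 0.7, 1.0]
finger_gap: -0.0
```

```bash
python3 - <<'E'
from h import *
s=telemetry.state();print(s['tcp_pos'],s['contact_force'],s['joint_positions'])
c=vision.read_camera("wrist");cv2.imwrite("pics/w4.png",c["color"][:,:,::-1])
E
```

```text
[ 0.42107514 -0.04192807  0.30315768] [0.34105673 0.66185417 1.0301897 ] [-0.43357685  0.25532569  0.51632786  2.24796048 -0.19769187  0.67777795
  0.21822194]
```

View pics/w4.png

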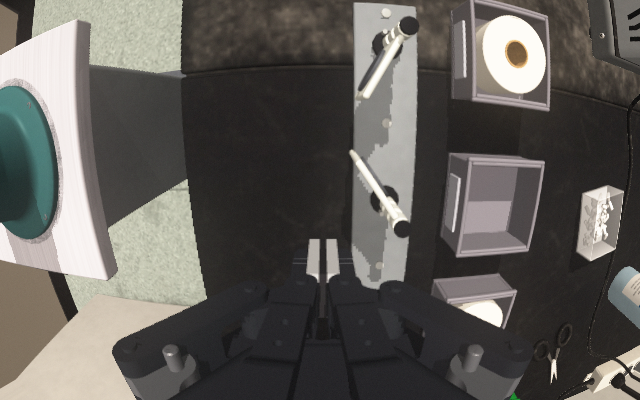

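```bash
python3 - <<'E'
from h import *
s=telemetry.state()
c=vision.read_camera("wrist")
for p,t in(((409,26),(365,95)),((400,228),(352,152))):
  P=wz(c,s,*p,.082);T=wz(c,s,*t,.075);d=T-P;print(P,T,np.hypot(*d[:2]),np.arctan2(-d[1],-d[0]))
E
```

```text
[0.47489114 0.08740265 0.082     ] [0.44806214 0.04199502 0.075     ] 0.05274132874820548 1.0371335130777761
[ 0.47339783 -0.04435536  0.082     ] [0.44022141 0.00542135 0.075     ] 0.05981970012151363 -0.9829056275911752
```

Request:
{"fn": "drive_tool", "kwargs": {
  "increments": [
    [0, 0, 0, 0, 0, -0.04, -1],
    [0, 0, 0, 0, 0, -0.04, -1],
    [0, 0, 0, 0.006, 0.006, 0, -1],
    [0, 0, 0, 0.005, 0.006, 0, -1],
    [0, 0, 0, 0, 0, 0, -1]
  ]
}}

```text
t: 6.45
tcp_pos: [0.4345, -0.0241, 0.2243]
orientation: [[-0.006, 1.0, 0.004], [1.0, 0.006, 0.001], [0.0, 0.004, -1.0]]
contact_force: [-0.4, 0.0, -0.3]
finger_gap: 0.0
```

Request:
{"fn": "drive_tool", "kwargs": {
  "increments": [
    [0, 0, 0, 0.003, 0.002, 0, -1],
    [0, 0, 0, 0, 0, 0, -1]
  ]
}}

```text
t: 6.65
tcp_pos: [0.4365, -0.0231, 0.2241]
orientation: [[-0.004, 1.0, 0.003], [1.0, 0.004, 0.001], [0.001, 0.003, -1.0]]
contact_force: [-0.8, 0.1, -0.2]
finger_gap: -0.0002
```

Request:
{"fn": "drive_tool", "kwargs": {
  "increments": [
    [0, 0, 0, 0.003, 0.002, 0, -1],
    [0, 0, 0, 0, 0, 0, -1]
  ]
}}

```text
t: 6.85
tcp_pos: [0.4391, -0.0215, 0.2232]
orientation: [[-0.003, 1.0, 0.001], [1.0, 0.003, 0.0], [0.0, 0.001, -1.0]]
contact_force: [-0.1, 0.0, 0.4]
finger_gap: -0.0001
```

Request:
{"fn": "drive_tool", "kwargs": {
  "increments": [
    [0, 0, 0, 0.003, 0.002, 0, -1],
    [0, 0, 0, 0, 0, 0, -1]
  ]
}}

```text
t: 7.05
tcp_pos: [0.4407, -0.0205, 0.2225]
orientation: [[-0.002, 1.0, -0.003], [1.0, 0.002, -0.001], [-0.001, -0.003, -1.0]]
contact_force: [-3.5, -2.1, 4.3]
finger_gap: -0.0001
```

Request:
{"fn": "drive_tool", "kwargs": {
  "increments": [
    [0, 0, 0, 0.002, 0.0015, 0, -1],
    [0, 0, 0, 0, 0, 0, -1]
  ]
}}

```text
t: 7.25
tcp_pos: [0.4415, -0.02, 0.2222]
orientation: [[-0.001, 1.0, -0.006], [1.0, 0.001, -0.001], [-0.001, -0.006, -1.0]]
contact_force: [-7.4, -5.8, 9.3]
finger_gap: -0.0002
```

Request:
{"fn": "drive_tool", "kwargs": {
  "increments": [
    [0, 0, 0, -0.01, -0.006, 0, -1],
    [0, 0, 0, -0.012, -0.006, 0, -1],
    [0, 0, 0, 0, 0, 0.04, -1],
    [0, 0, 0, 0, 0, 0.04, -1],
    [0, 0, 0, 0, -0.04, 0, -1]
  ]
}}

```text
t: 7.75
tcp_pos: [0.4235, -0.0661, 0.3063]
orientation: [[-0.014, 1.0, 0.008], [1.0, 0.014, 0.003], [0.003, 0.008, -1.0]]
contact_force: [1.3, -0.0, -0.7]
finger_gap: -0.0001
```

Request:
{"fn": "drive_tool", "kwargs": {
  "increments": [
    [0, 0, 0, 0, -0.04, 0, -1],
    [0, 0, 0, 0, -0.04, 0, -1],
    [0, 0, 0, 0, -0.035, 0, -1],
    [0, 0, 0, 0, 0, 0, -1]
  ]
}}

```text
t: 8.15
tcp_pos: [0.4206, -0.1896, 0.3032]
orientation: [[0.005, 1.0, 0.002], [1.0, -0.005, -0.003], [-0.003, 0.002, -1.0]]
contact_force: [0.3, 0.3, -0.0]
finger_gap: 0.0002
```

```bash
python3 - <<'E'
from h import *
s=telemetry.state();print(s['tcp_pos'],s['contact_force'],s['joint_positions'])
c=vision.read_camera("wrist");cv2.imwrite("pics/w5.png",c["color"][:,:,::-1])
c=vision.read_camera("top");cv2.imwrite("pics/t5.png",c["color"][:,:,::-1])
E
```

```text
[ 0.42059898 -0.1896041   0.3031826 ] [ 0.29977781  0.33666601 -0.02099573] [-0.14707311  0.32896979  0.5860965   2.16762992 -0.27419972  0.71287077
  0.61847067]
```

View pics/w5.png

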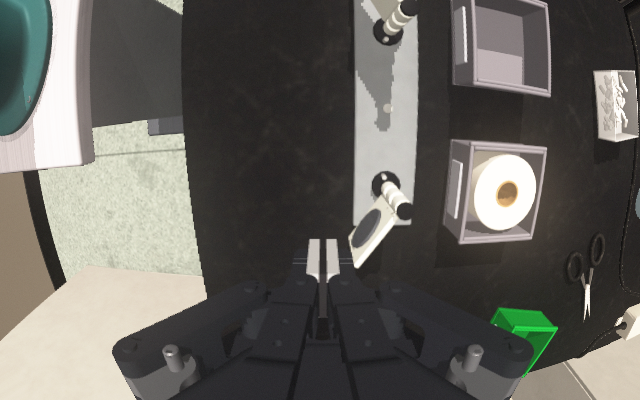

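View pics/t5.png

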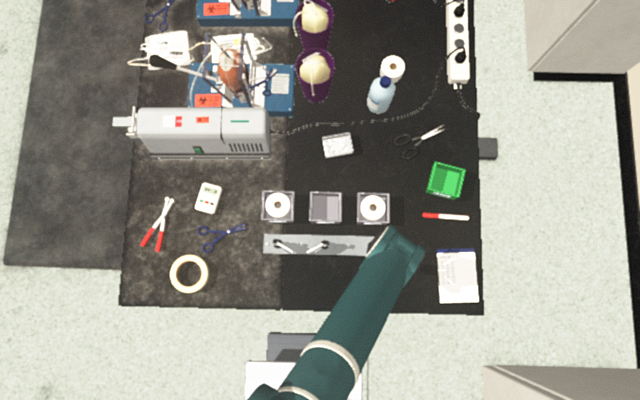

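Request:
{"fn": "drive_tool", "kwargs": {
  "increments": [
    [0, 0, 0, 0, 0, -0.04, -1],
    [0, 0, 0, 0, 0, -0.04, -1],
    [0, 0, 0, 0.007, -0.007, 0, -1],
    [0, 0, 0, 0.006, -0.006, 0, -1],
    [0, 0, 0, 0, 0, 0, -1]
  ]
}}

```text
t: 8.75
tcp_pos: [0.4365, -0.1993, 0.2245]
orientation: [[-0.003, 1.0, 0.004], [1.0, 0.003, -0.002], [-0.002, 0.004, -1.0]]
contact_force: [-0.0, 0.2, 0.5]
finger_gap: -0.0001
```

Request:
{"fn": "drive_tool", "kwargs": {
  "increments": [
    [0, 0, 0, 0.003, -0.002, 0, -1],
    [0, 0, 0, 0, 0, 0, -1]
  ]
}}

```text
t: 8.95
tcp_pos: [0.4385, -0.2004, 0.224]
orientation: [[-0.003, 1.0, 0.003], [1.0, 0.003, -0.001], [-0.001, 0.003, -1.0]]
contact_force: [0.1, -0.4, 0.0]
finger_gap: -0.0001
```

Request:
{"fn": "drive_tool", "kwargs": {
  "increments": [
    [0, 0, 0, 0.003, -0.002, 0, -1],
    [0, 0, 0, 0, 0, 0, -1]
  ]
}}

```text
t: 9.15
tcp_pos: [0.441, -0.2022, 0.2232]
orientation: [[-0.003, 1.0, 0.001], [1.0, 0.003, -0.0], [-0.0, 0.001, -1.0]]
contact_force: [0.8, -1.1, -0.3]
finger_gap: 0.0
```

Request:
{"fn": "drive_tool", "kwargs": {
  "increments": [
    [0, 0, 0, 0.002, -0.003, 0, -1],
    [0, 0, 0, 0, 0, 0, -1]
  ]
}}

```text
t: 9.35
tcp_pos: [0.4424, -0.2048, 0.2225]
orientation: [[-0.003, 1.0, -0.001], [1.0, 0.003, 0.001], [0.001, -0.001, -1.0]]
contact_force: [-0.9, 1.9, 1.8]
finger_gap: 0.0
```

Request:
{"fn": "drive_tool", "kwargs": {
  "increments": [
    [0, 0, 0, 0.002, -0.002, 0, -1],
    [0, 0, 0, 0, 0, 0, -1]
  ]
}}

```text
t: 9.55
tcp_pos: [0.4434, -0.2059, 0.2221]
orientation: [[-0.004, 1.0, -0.005], [1.0, 0.004, 0.004], [0.004, -0.005, -1.0]]
contact_force: [-5.1, 5.1, 5.1]
finger_gap: 0.0001
```

Request:
{"fn": "drive_tool", "kwargs": {
  "increments": [
    [0, 0, 0, 0.001, -0.001, 0, -1],
    [0, 0, 0, 0, 0, 0, -1]
  ]
}}

```text
t: 9.75
tcp_pos: [0.4438, -0.2063, 0.2219]
orientation: [[-0.004, 1.0, -0.007], [1.0, 0.004, 0.006], [0.006, -0.007, -1.0]]
contact_force: [-7.3, 8.1, 7.2]
finger_gap: -0.0004
```

At the stop. I'll back off, lift, and move clear to the left to check.

Request:
{"fn": "drive_tool", "kwargs": {
  "increments": [
    [0, 0, 0, -0.01, 0.007, 0, -1],
    [0, 0, 0, -0.012, 0.007, 0, -1],
    [0, 0, 0, 0, 0, 0.04, -1],
    [0, 0, 0, 0, 0, 0.05, -1],
    [0, 0, 0, 0, 0, 0.05, -1]
  ]
}}

```text
t: 10.25
tcp_pos: [0.4231, -0.1945, 0.3639]
orientation: [[-0.002, 1.0, -0.001], [1.0, 0.002, -0.001], [-0.001, -0.001, -1.0]]
contact_force: [1.8, -0.1, 0.7]
finger_gap: 0.0003
```

Request:
{"fn": "drive_tool", "kwargs": {
  "increments": [
    [0, 0, 0, 0, -0.05, 0.03, -1],
    [0, 0, 0, 0, -0.05, 0, -1],
    [0, 0, 0, 0, -0.05, 0, -1],
    [0, 0, 0, 0, -0.05, 0, -1],
    [0, 0, 0, 0, 0, 0, -1]
  ]
}}

```text
t: 10.75
tcp_pos: [0.4209, -0.3939, 0.389]
orientation: [[0.007, 1.0, 0.0], [1.0, -0.007, -0.007], [-0.007, 0.0, -1.0]]
contact_force: [-0.6, -0.2, -0.6]
finger_gap: -0.0004
```

```bash
python3 - <<'E'
from h import *
s=telemetry.state();print(s['tcp_pos'],s['contact_force'])
c=vision.read_camera("side");cv2.imwrite("pics/s6.png",c["color"][:,:,::-1])
c=vision.read_camera("top");b=c["color"][:,:,::-1]
cv2.imwrite("pics/t6.png",cv2.resize(b[180:280,240:430],(760,400),interpolation=2))
E
```

```text
[ 0.42090207 -0.39387385  0.38899193] [-0.57342255 -0.21990259 -0.63721187]
```

View pics/s6.png

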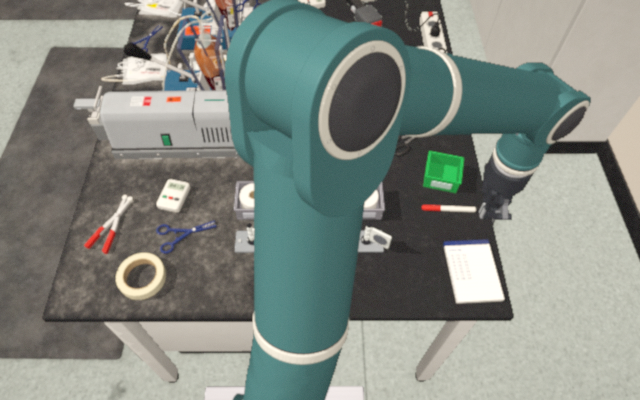

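View pics/t6.png

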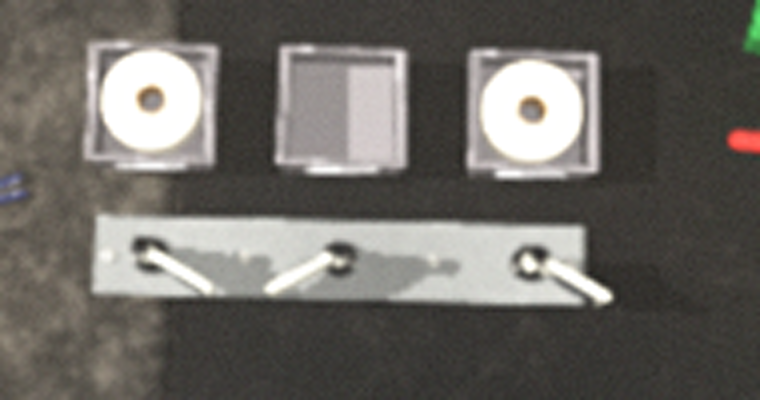

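```bash
python3 - <<'E'
from h import *
from station import robot
c=vision.read_camera("top")
for p,t in(((146,250),(212,291)),((341,254),(268,290)),((527,259),(609,299))):
  P=onz(c,240+p[0]/4,180+p[1]/4,.082);T=onz(c,240+t[0]/4,180+t[1]/4,.075);d=T-P;print(P.round(3),np.hypot(*d[:2]).round(3),np.arctan2(-d[1],-d[0]).round(2))
print(telemetry.state()['t'],robot.hand_in())
E
```

```text
[0.473 0.081 0.082] 0.052 1.05
[ 0.473 -0.051  0.082] 0.055 -1.1
[ 0.473 -0.177  0.082] 0.062 1.15
the job is handed in; nothing more can be done
10.9 None
```

The job is handed in at about 10.9 s of the 64 s allowed. All three leaves are over the right way: the left and right tags (full bins) show their disc face, and the middle tag (empty bin) shows its plain face.

- **What I did:** With the gripper shut, I swung the left leaf from about -0.97 rad over to its right stop. The middle leaf already pointed left and the right leaf already pointed right, so I only pressed each of those the rest of the way to its stop. All three pushes ended with the contact force rising to about 8–13 N, which I took as reaching the stop.
- **Last check:** The final top picture gives roughly +1.05, -1.10 and +1.15 rad for the left, middle and right leaves. The last two read slightly beyond the 1.05 rad stops, so I put that down to measuring error. All are well past the ±0.75 rad needed.
- **Rest of the scene:** By eye, the rolls, tube clamp, timer and marker are where they were at the start. The arm ended clear of everything on the right, touching nothing.

In the final side view the arm hid the middle tag, so that leaf's final position rests on the top picture and the force rise.

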